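Lock the stage-height stop screw of a microscope

ROBOT

A 6-joint arm with a two-finger parallel gripper is mounted at the origin on the work surface. World frame = base frame: x ahead of the robot, y to its left, z up, the work surface at z = 0. Lengths are in m, angles in rad, forces in N, time in s.
With the tool pointing down it reaches from about 0.375 to 0.9 m from the base axis. Payload 3.1 kg.
Tool frame: the origin (TCP) lies between the finger pads; the fingertips stand 8 mm ahead of it and the grasp point (between the pads) lies 11 mm behind it; z points along the fingers, y is the line along which they close (so a half turn about z gives the same grasp; the last joint's range is limited). The gripper opens to 87 mm and grips with 3 to 60 N. Pads are 19 mm wide; open, the fingers measure 117 mm over their backs; the gripper's body (75 mm by 190 mm) begins 51 mm behind the grasp point.
Start: joints at [0.954, 0.527, 1.433, -0, 1.181, -0.178], TCP at [0.265, 0.566, 0.231] pointing down, gripper open.
Joint ranges: [-3.08, 3.08], [-0.75, 2.2], [0.22, 2.44], [-1.43, 4.57], [0, 2.65], [-2.85, 2.85]. Speed limits (rad/s): [2.79, 2.79, 3.14, 3.14, 3.14, 3.14].

INTERFACE

Orientations are given as a unit quaternion [x, y, z, w].
In Python, from rig import robot, vision, job gives the robot as it stands.
- The arm moves only by the shell command python3 -m handwheel 'ROWS' [OPENING] [FORCE]. ROWS is JSON, a list of rows, each a list of 4 numbers: the shift along the tool's x, y, z as a fraction of full scale, then the turn about the tool's z as a fraction of full scale. A call has 1 to 20 rows; each row is the pose to reach, as a shift and turn from the pose commanded when the call began, along the tool's axes at that moment, turning the shorter way round; what a row does not reach only later rows make up. Full scale, the value 1, is 300 mm for a shift and 2 pi rad for a turn. A row lasts 1/12 s, in which the tool goes at most 41.7 mm and 7.16 degrees, less where a joint would pass 70% of its speed; a pose out of reach is approached as far as the arm can. A call with a number of a shift or a turn outside -1 to 1 is refused whole. A call with a gripper value outside its range is refused whole. OPENING is the opening in per cent of the stroke, from 0 (shut) to 100 (fully open), set as the call begins (- or left out, the last holds). The fingers move at their own pace and stop on an object; FORCE is the grip in N (left out, the last holds). Time passes only in rows, so rows that repeat a pose let the fingers close. It gives the time, the measured TCP pose, the force, the opening and the grip force at its end, in the units of the state.
- robot.get_obs(): the state, without advancing time (a new reading comes with each control period).
- vision.camera(name): name is "side" or "top"; returns a dict with "frame" (400x640x3 uint8, red, green, blue), "K" (3x3 intrinsics, pixels), "cam_to_world" (4x4, takes a point from camera to world coordinates). Camera axes: x right, y down, z forward; pixel columns grow to the right and rows downward; lengths in m; the calibration is good to about 2 mm. A picture is of the moment at which its call begins. There is no depth.
- job.hand_in(): hands the job in; it is judged then, once.
Trained networks look in the newest picture that a camera, given by its name, has taken for a name from the list of things; names that differ only in an ending like _2 or _b are one class to them, and where a whole thing is asked for, a point or a joint stands for the part that bears it (a point fixed in the world has none). Each returns a list of dicts, best first, with "conf" (0 to 1); they miss things now and then, are a little off and sometimes report something else, mostly with a low value. They report only what shows in the picture. A call takes as long as a camera call. They do not tell look-alikes from the thing itself.
- vision.look_for(camera, label): "point" ([row, column] in pixels, amid what is visible of it).
- vision.outline_of(camera, label): "mask" (400x640 bool, what is visible of it) and "point" ([row, column] in pixels, amid what is visible of it).
The state is a dict: "time": time; "q": joint angles; "joint_velocities": joint speeds; "joint_torque": joint torques, N m; "position": TCP position; "tool_rot": TCP orientation; "ft_force": force on the tool from outside, world axes, zero at the start; "moment": the same for the moment, N m; "grip_width": finger opening in m; "grip_force": force on a finger pad.
Only numpy, scipy, OpenCV 4.12 (cv2) and the standard library are available. Lean on these libraries where they do the work, as an engineer would, in place of code of your own. Each camera call takes 0.05 s, during which the arm holds its last target. There are 200 camera calls.

TASK

The height-stop screw of the microscope stage is already set and only needs locking. Fit the holding key down over the wing of the screw, with its long arm beside the upright stop pin, and let go of it; then push the lever of the jam nut clockwise (seen from above) until it comes up snug and go on a firm 15 degrees or so, to about 8 N at the knob, never as much as 25 degrees past snug. The screw must not lose its setting; leave the key in place and do not disturb the labware around.

Things in the scene. Friction and masses are not known exactly. Their poses are not given: they have to be found in the camera images.
- unit: the stop unit, fixed: black base plate 150 x 105 x 10 mm with an aluminium block 50 x 50 mm on it, block top 50 mm high. Origin: on the screw axis, at the underside of the plate; z up, x along the plate's long side towards the stop pin. The hexagonal jam nut (30 mm across) lies on the block, 50 to 65 mm high; the upright screw, 14 mm shaft, passes through it
- screw_top (a point): centre of the top of the screw's wing, 104 mm above the unit's origin; its axes turn with the screw (at the start as the unit's). The wing is a flat steel plate 44 mm long along x, 8 mm thick along y, from 88 to 104 mm above the unit's origin; its top 4 mm is a lead-in 41 x 4.5 mm
- pin_top (a point): top of the upright steel stop pin, 10 mm diameter, at x = 82, y = -15, z = 117 mm in the unit's frame. The fitted key's arm lies 4 mm to its +y side; the clockwise turn brings the arm against it, and so the key holds the screw after a play of about 0.05 to 0.2 rad
- key: the loose holding key, dark steel, about 0.14 kg, lying flat: a hub 20.5 mm wide from x = -37 to 28 mm and an arm 12 mm wide along +x to x = 97 mm, all 18 mm high. Origin: underside, centre of the pocket; x along the arm, z up. The pocket opens downward: 46.5 (x) by 10.5 (y) mm, 12 mm deep. Seated on the wing, x along the unit's x, its origin is 92 mm above the unit's origin
- key_fin (a point): top centre of the grip fin that stands on the key's arm, 48 mm along the key's x, 45 mm above its underside; the fin is 30 mm long (x), 12 mm thick (y) and rises 27 mm above the arm. Good to take from above across y
- key_end (a point): middle of the free end of the key's arm, x = 92 mm, 9 mm above the key's underside
- knob_top (a point): top centre of the upright round black knob, 16 mm diameter, 53 to 101 mm above the unit's origin, on the end of the jam nut's lever (rod 10 mm thick, 58 mm high), 70 mm from the screw axis. Push it sideways to turn the nut. It starts 100 to 160 degrees anticlockwise from the unit's x and runs freely clockwise (about 1 N) for 50 to 70 degrees until snug; where that is differs and must be felt
- screw (a joint): angle of the adjusting screw, 0 at its setting, positive clockwise from above, rad; it turns against a torque of 0.2 N m (about 3 N at the knob), less than the nut needs to tighten, so unheld it is dragged round. Lost beyond 0.25 rad either way
- tab (a point): 4 mm tab of the lock washer under the nut, 20 mm from the screw axis, 51 mm above the unit's origin. Until the nut is snug it points along -y of screw_top's frame; past snug it turns clockwise with the nut, towards -x, and stays there. Wanted 9 to 25 degrees (3 to 8.5 mm along -x). With the screw held it moves at 6 N push on the knob, 12 N per rad more; the force sinks 1 N when the push stops
- dish: bystander: clear round dish with lid, 92 mm across, 18 mm high, origin under its centre
- flask: bystander: clear flat culture flask 75 x 100 x 34 mm with a blue cap on its +y end (82 mm from the origin), origin under the centre of its body
- tipbox: bystander: grey box with clear lid, 80 x 115 x 56 mm, origin under its centre
Mind the look-alikes: they are no part of the job. What is meant by the key is not green, and is the smaller of those in its own colour.

How it is judged:
By the outcome, as a careful person would: the job done as asked, in the order asked, and still so for the second after the job is handed in, with the robot touching nothing.
It also fails if it takes over 58 s, if anything falls off the work surface, if the arm or the gripper's body presses on something with over 40 N, if the wrist force passes 120 N, or if a joint passes its speed limit or range.

## Working session

There is one attempt and no reset: what is moved stays moved. The work goes in short steps, Python scripts to look and compute and a shell command to move; the robot and the scene stay as the last step left them, time stands still between calls to the robot, and variables do not carry over. Pictures are saved under pics/ and viewed, at most 10 in all, crops included, and the job is handed in when it is done.

```bash
ls; mkdir -p pics; cat > h.py <<'E'
import numpy as np, cv2
from rig import robot, vision, job
def ray(c,p):
    K=np.array(c["K"]);T=np.array(c["cam_to_world"])
    d=T[:3,:3]@np.linalg.inv(K)@np.array([p[1],p[0],1.0]); return T[:3,3],d
def onz(c,p,z):
    o,d=ray(c,p); return o+d*(z-o[2])/d[2]
def tri(c1,p1,c2,p2):
    o1,d1=ray(c1,p1);o2,d2=ray(c2,p2);d1=d1/np.linalg.norm(d1);d2=d2/np.linalg.norm(d2)
    s=np.linalg.lstsq(np.stack([d1,-d2],1),o2-o1,rcond=None)[0]
    a=o1+s[0]*d1;b=o2+s[1]*d2
    return (a+b)/2,np.linalg.norm(a-b)
def proj(c,X):
    T=np.linalg.inv(np.array(c["cam_to_world"]));x=np.array(c["K"])@(T[:3,:3]@np.array(X)+T[:3,3]); return x[1]/x[2],x[0]/x[2]
def save(c,n): cv2.imwrite("pics/"+n,c["frame"][:,:,::-1])
E
python3 - <<'E'
from h import *
np.set_printoptions(precision=4,suppress=True)
C={n:vision.camera(n) for n in("side","top")}
for n in C:
    save(C[n],n+"0.png"); print(n,C[n]["K"],C[n]["cam_to_world"])
for l in["unit","screw_top","pin_top","key","key_fin","key_end","knob_top","tab","dish","flask","tipbox"]:
    for n in C:
        print(l,n,[(np.round(r["point"],1).tolist(),round(r["conf"],2)) for r in vision.look_for(n,l)])
print(robot.get_obs())
E
```

```text
pics
side [[387.5656   0.     316.9214]
 [  0.     387.5656 200.8064]
 [  0.       0.       1.    ]] [[-0.9739 -0.177   0.142   0.4456]
 [-0.2267  0.7306 -0.644   0.5937]
 [ 0.0103 -0.6594 -0.7517  0.7888]
 [ 0.      0.      0.      1.    ]]
top [[409.3401   0.     317.898 ]
 [  0.     409.3401 201.4809]
 [  0.       0.       1.    ]] [[-0.0205 -0.9933  0.1141  0.4466]
 [-0.9994  0.0172 -0.0298  0.0078]
 [ 0.0276 -0.1147 -0.993   1.2412]
 [ 0.      0.      0.      1.    ]]
unit side [([231.9, 324.7], 0.85)]
unit top [([216.2, 299.3], 0.84), ([145.2, 376.7], 0.21)]
screw_top side [([226.6, 342.1], 0.94)]
screw_top top [([224.3, 294.6], 0.62)]
pin_top side [([238.1, 325.9], 0.71)]
pin_top top [([216.6, 298.3], 0.77)]
key side [([153.3, 410.1], 0.85), ([195.6, 366.4], 0.85), ([157.0, 348.0], 0.78)]
key top [([277.6, 416.7], 0.74), ([241.4, 346.8], 0.66), ([223.4, 392.8], 0.63)]
key_fin side [([155.3, 411.3], 0.97), ([158.7, 349.3], 0.86), ([196.2, 363.8], 0.69), ([235.3, 339.0], 0.21)]
key_fin top [([221.5, 393.7], 0.84), ([239.7, 348.2], 0.81), ([277.9, 417.2], 0.58)]
key_end side [([1
[... 421 characters left out ...]
227.3], 0.8)]
flask side [([258.1, 216.7], 0.97), ([158.8, 349.4], 0.48)]
flask top [([141.0, 255.2], 0.97)]
tipbox side [([155.3, 274.2], 0.67), ([157.2, 349.9], 0.3)]
tipbox top [([144.4, 379.2], 0.56)]
{'time': 1.2, 'q': array([ 0.9535,  0.5275,  1.4327, -0.    ,  1.1814, -0.1785]), 'joint_velocities': array([-0.0003,  0.001 ,  0.0008,  0.0006, -0.0007,  0.0004]), 'joint_torque': array([ -0.0008, -44.0025, -17.698 ,   0.0633,   0.0506,  -0.    ]), 'position': array([0.2655, 0.5658, 0.2306]), 'tool_rot': array([0.2176, 0.976 , 0.    , 0.    ]), 'ft_force': array([-0.3427,  0.3156, -0.1274]), 'moment': array([-0.0039, -0.0256,  0.0474]), 'grip_force': 0.0, 'grip_width': 0.08706378568825769}
```

View pics/side0.png

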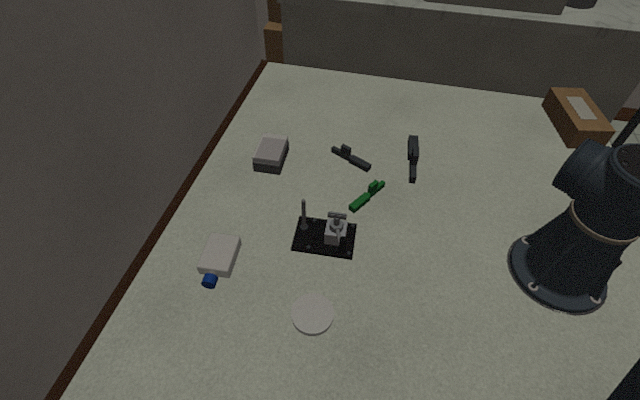

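View pics/top0.png

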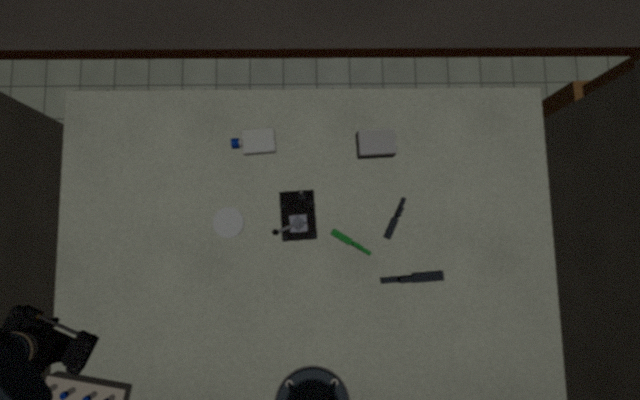

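The key is the smaller of the dark ones: top about (219,395), side about (157,350). The unit is at top (216,298), with the knob at top (232,276) and the green look-alike between them. I'll zoom in and get masks.

```bash
python3 - <<'E'
from h import *
np.set_printoptions(precision=4,suppress=True)
C={n:vision.camera(n) for n in("side","top")}
a=C["top"]["frame"][180:250,265:415]; b=C["side"]["frame"][135:265,285:435]
g=lambda im:np.clip(255*(im/255.)**0.6,0,255).astype(np.uint8)
A=cv2.resize(g(a),None,fx=5,fy=5,interpolation=cv2.INTER_CUBIC);cv2.imwrite("pics/topc.png",A[:,:,::-1])
B=cv2.resize(g(b),None,fx=4.6,fy=4.6,interpolation=cv2.INTER_CUBIC);cv2.imwrite("pics/sidec.png",B[:,:,::-1])
for l in["key","unit","screw_top"]:
  for n in C:
    for r in vision.outline_of(n,l):
        m=r["mask"].astype(np.uint8)
        if m.sum()<5: continue
        pts=np.argwhere(m)[:,::-1].astype(np.float32)
        mr=cv2.minAreaRect(pts)
        print(l,n,round(r["conf"],2),np.round(r["point"],1),m.sum(),"box(col,row)",cv2.boxPoints(mr).round(1).tolist(),"mean rc",pts.mean(0)[::-1])
E
```

```text
key side 0.83 [197.8 363.8] 389 box(col,row) [[346.3999938964844, 206.3000030517578], [377.70001220703125, 176.5], [384.8999938964844, 184.0], [353.6000061035156, 213.8000030517578]] mean rc [195.7429 365.1645]
key side 0.7 [151.9 413.2] 413 box(col,row) [[407.0, 135.0], [418.0, 135.0], [418.0, 181.0], [407.0, 181.0]] mean rc [155.7337 412.2082]
key side 0.56 [156.2 347.2] 384 box(col,row) [[329.3999938964844, 150.3000030517578], [336.0, 139.39999389648438], [372.8999938964844, 161.5], [366.3999938964844, 172.39999389648438]] mean rc [156.9349 350.2318]
key top 0.85 [221.7 393. ] 337 box(col,row) [[381.5, 236.0], [400.5, 195.3000030517578], [408.20001220703125, 198.89999389648438], [389.29998779296875, 239.60000610351562]] mean rc [218.5994 394.457 ]
key top 0.85 [241.7 346.6] 205 box(col,row) [[330.0, 235.0], [333.0, 229.0], [371.3999938964844, 248.1999969482422], [368.3999938964844, 254.1999969482422]] mean rc [240.0488 346.9951]
key top 0.7 [278.6 417.1] 546 box(col,row) [[379.6000061035156, 274.5], [442.6000061035156, 270.0], [443.29998779296875, 280.29998779296875], [380.2999877
[... 172 characters left out ...]
9999389648438], [360.29998779296875, 211.5], [350.29998779296875, 261.5]] mean rc [234.8124 323.9249]
unit top 0.81 [216.2 296.3] 1756 box(col,row) [[270.6000061035156, 191.6999969482422], [314.3999938964844, 189.1999969482422], [317.29998779296875, 238.6999969482422], [273.5, 241.3000030517578]] mean rc [215.8206 297.0376]
screw_top side 0.64 [225.2 342.5] 437 box(col,row) [[327.0, 211.0], [345.0, 211.0], [345.0, 252.0], [327.0, 252.0]] mean rc [228.0572 337.3501]
screw_top top 0.66 [142.  256.8] 997 box(col,row) [[229.10000610351562, 130.3000030517578], [273.6000061035156, 126.69999694824219], [275.70001220703125, 152.89999389648438], [231.1999969482422, 156.5]] mean rc [141.3771 255.321 ]
```

View pics/topc.png

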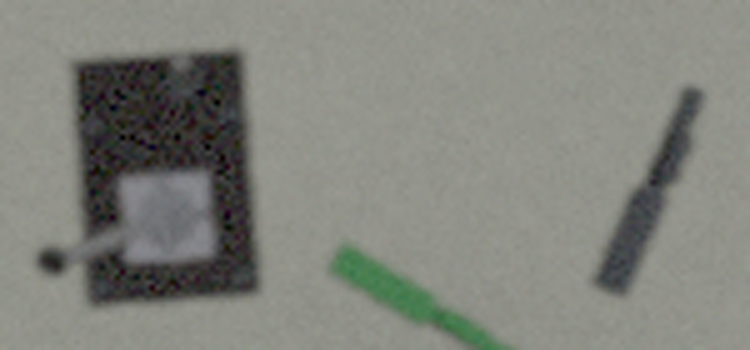

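View pics/sidec.png

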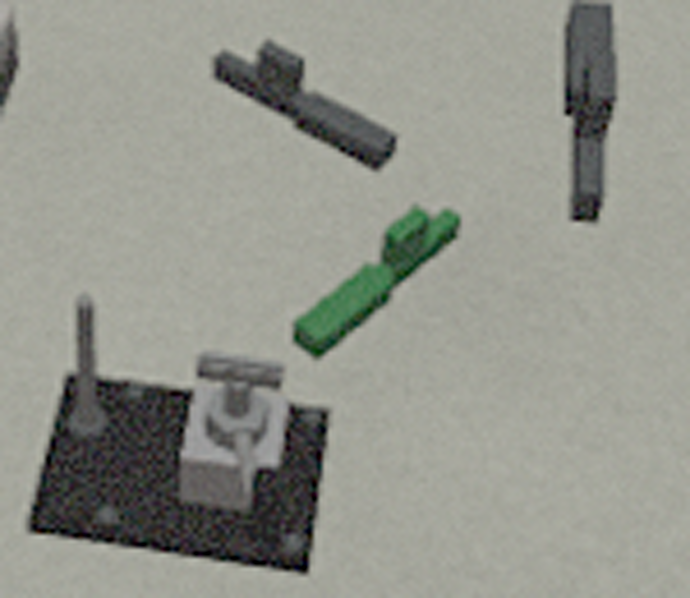

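The top crop shows the knob at about (52,260), which is full-frame (232,275). The key's hub is at lower left and its arm points up and right. The side crop shows the wing at about (241,364) and the pin top at about (84,296). Next I'll fit box models to the pixels.

```bash
cat > fit.py <<'E'
from h import *
from scipy.optimize import minimize
S=4
F=[[0,1,3,2],[4,6,7,5],[0,4,5,1],[2,3,7,6],[0,2,6,4],[1,5,7,3]]
def box(x0,x1,y0,y1,z0,z1): return np.array([[x,y,z] for x in(x0,x1) for y in(y0,y1) for z in(z0,z1)])*1e-3
def pl(b,p):  # yaw pose
    c,s=np.cos(p[3]),np.sin(p[3]); return b@np.array([[c,-s,0],[s,c,0],[0,0,1]]).T+np.array(p[:3])
def resid(cam,boxes,win,order=None):
    r0,r1,c0,c1=win; K=np.array(cam["K"]);T=np.linalg.inv(np.array(cam["cam_to_world"]));o=np.array(cam["cam_to_world"])[:3,3]
    lab=np.zeros(((r1-r0)*S,(c1-c0)*S),np.uint8);k=0
    for b in boxes:
        x=(T[:3,:3]@b.T+T[:3,3:4]);u=K@x;u=(u[:2]/u[2]).T
        q=((u-[c0,r0]+0.5)*S-0.5); m=b.mean(0)
        for f in F:
            v=b[f];n=np.cross(v[1]-v[0],v[3]-v[0]); 
            if n@(v.mean(0)-m)<0:n=-n
            if n@(o-v.mean(0))<=0: continue
            k+=1; cv2.fillPoly(lab,[np.round(q[f]*16).astype(np.int32)],k,shift=4)
    h,w=r1-r0,c1-c0
    A=np.stack([cv2.GaussianBlur(cv2.resize((lab==i).astype(np.float32),(w,h),interpolation=cv2.INTER_AREA),(0,0),0.6).ravel() for i in range(k+1)],1)
    I=cam["frame"][r0:r1,c0:c1].reshape(-1,3).astype(float)
    x=np.linalg.lstsq(A.T@A+1e-3*np.eye(k+1),A.T@I,rcond=None)[0]
    return ((A@x-I)**2).mean()
def fit(fun,p0,st):
    p0=np.array(p0,float);st=np.array(st);best=None
    f=lambda u:fun(p0+u*st)
    u=np.zeros(len(p0))
    for _ in range(3):
        sim=np.vstack([u]+[u+e for e in np.eye(len(u))*(1 if _%2==0 else -1)])
        r=minimize(f,u,method="Nelder-Mead",options=dict(initial_simplex=sim,maxfev=500,xatol=.02,fatol=1e-4));u=r.x
    return p0+u*st,r.fun
def unitboxes(p,px,py,knob=None):
    B=[box(px-75,px+75,py-52.5,py+52.5,0,10),box(-25,25,-25,25,10,50),box(77.6,86.4,-19.4,-10.6,10,117),box(-15,15,-13,13,50,65)]
    B=[pl(b,p) for b in B]
    if knob is not None:
        kb=[box(13,70,-5,5,53,63),box(63,77,-7,7,53,101)]
        q=list(p);q[3]+=knob; B+=[pl(b,q) for b in kb]
    B+=[pl(b,p) for b in(box(-6,6,-6,6,65,88),box(-22,22,-4,4,88,100),box(-20.5,20.5,-2.25,2.25,100,104))]
    return B
def keyboxes(p): return [pl(b,p) for b in (box(-37,28,-10.25,10.25,0,18),box(28,97,-6,6,0,18),box(33,63,-6,6,18,45))]
E
python3 - <<'E'
from fit import *
np.set_printoptions(precision=4,suppress=True)
C={n:vision.camera(n) for n in("side","top")}
ws={"side":(190,275,280,368),"top":(180,252,262,326)}
wk={"side":(130,180,318,382),"top":(188,246,374,414)}
s0=onz(C["top"],(217+6.,299.),0.05);print(onz(C["top"],(223.5,298.5),.05),onz(C["side"],(214.1,337.4),.104),onz(C["top"],(232,275.4),.1))
x,y=onz(C["top"],(223.5,298.5),.05)[:2]
h=onz(C["top"],(233,388),.018)[:2];e=onz(C["top"],(198,403),.018)[:2];d=e-h;ky=np.arctan2(d[1],d[0]);print("key h,e",h,e,np.linalg.norm(d))
k0=(h+e)/2-(d/np.linalg.norm(d))*0.03
for names in(["side"],["top"],["side","top"]):
    f=lambda p:sum(resid(C[n],unitboxes([p[0],p[1],0,p[2]],p[3],p[4],p[5]),ws[n]) for n in names)
    p,v=fit(f,[x,y,0.05,24,0,2.0],[.005,.005,.04,3,3,.15]);print("unit",names,p,v)
    f=lambda p:sum(resid(C[n],keyboxes([p[0],p[1],0,p[2]]),wk[n]) for n in names)
    p,v=fit(f,[k0[0],k0[1],ky],[.005,.005,.05]);print("key",names,p,v)
E
```

```text
[0.5201 0.0299 0.05  ] [0.5204 0.0353 0.104 ] [0.4946 0.0933 0.1   ]
key h,e [ 0.4885 -0.237 ] [ 0.5934 -0.287 ] 0.11613258761582515
unit ['side'] [ 0.5219  0.0326  0.049  26.9567 -1.1272  1.9173] 255.02563031606925
key ['side'] [ 0.5091 -0.2498 -0.4422] 28.314174443428158
unit ['top'] [ 0.5215  0.0312  0.0512 26.7276  0.6763  1.8992] 35.28887541842305
key ['top'] [ 0.5079 -0.2476 -0.4498] 9.29505077926427
unit ['side', 'top'] [ 0.5225  0.0313  0.0483 25.8018  0.7488  1.9144] 296.8272264675363
key ['side', 'top'] [ 0.5093 -0.2492 -0.4585] 43.206307561485445
```

```bash
cat > go.py <<'E'
import sys,numpy as np
from rig import robot
from scipy.spatial.transform import Rotation as R
def plan(x,y,z,ty):
    o=robot.get_obs();r=R.from_quat(o["tool_rot"]).as_matrix()
    d=r.T@(np.array([x,y,z])-o["position"]);a=np.arctan2(r[1,1],r[0,1]);t=a-ty;t=(t+np.pi)%(2*np.pi)-np.pi
    print("t%.2f"%o["time"],"pos",o["position"].round(4),"tooly",round(a,3),"down",r[2,2].round(4),"F",o["ft_force"].round(2),"w",round(o["grip_width"],4),"gf",round(o["grip_force"],1))
    print("shift",(d/0.3).round(4),"turn",round(t/(2*np.pi),4),"mm",round(np.linalg.norm(d)*1e3,1),"rows",round(np.linalg.norm(d)/.0417,1),round(abs(np.degrees(t))/7.16,1))
if __name__=="__main__": plan(*map(float,sys.argv[1:5]))
E
python3 go.py 0.5513 -0.2692 0.10 1.124
```

```text
t1.70 pos [0.2655 0.5658 0.2306] tooly 1.132 down -1.0 F [ 0.56 -0.08 -0.1 ] w 0.0871 gf 0.0
shift [-2.0449 -2.1148  0.4352] turn 0.0013 mm 892.1 rows 21.4 0.1
```

```bash
python3 -m handwheel '[[-0.68,-0.7,0,0],[-0.68,-0.7,0,0],[-0.68,-0.7,0,0],[-0.68,-0.7,0,0],[-0.68,-0.7,0,0],[-0.68,-0.7,0,0],[-0.68,-0.7,0,0],[-0.68,-0.7,0,0]]' 50
python3 -m handwheel '[[-0.68,-0.7,0,0],[-0.68,-0.7,0,0],[-0.68,-0.7,0,0],[-0.68,-0.7,0,0],[-0.68,-0.7,0,0],[-0.68,-0.7,0,0],[-0.68,-0.7,0,0],[-0.68,-0.7,0,0]]'
python3 -m handwheel '[[-0.68,-0.7,0.3,0],[-0.68,-0.7,0.3,0],[-0.68,-0.7,0.3,0],[-0.68,-0.7,0.3,0],[-0.68,-0.7,0.3,0],[-0.68,-0.7,0.3,0],[-0.68,-0.7,0.3,0],[-0.68,-0.7,0.3,0],[-0.68,-0.7,0.3,0],[-0.68,-0.7,0.3,0],[-0.68,-0.7,0.3,0]]'
python3 go.py 0.5513 -0.2692 0.023 1.124
```

```text
time: 2.37
position: [0.3629, 0.2834, 0.2306]
tool_rot: [0.221, 0.975, -0.001, 0.001]
ft_force: [0.2, 0.4, 0.7]
grip_width: 0.0455
grip_force: 0.0
time: 3.03
position: [0.461, 0.0058, 0.2313]
tool_rot: [0.221, 0.975, -0.001, 0.003]
ft_force: [0.6, 0.2, 0.5]
grip_width: 0.0436
grip_force: 0.0
time: 3.95
position: [0.5513, -0.2625, 0.1406]
tool_rot: [0.217, 0.976, 0.001, -0.001]
ft_force: [-0.2, 0.6, -0.1]
grip_width: 0.0439
grip_force: 0.0
t3.95 pos [ 0.5513 -0.2625  0.1406] tooly 1.133 down -1.0 F [-0.18  0.63 -0.09] w 0.0439 gf 0.0
shift [-0.0102 -0.0207  0.3919] turn 0.0014 mm 117.8 rows 2.8 0.1
```

```bash
python3 -m handwheel '[[-0.01,-0.021,0,0.0014],[-0.01,-0.021,0.13,0.0014],[-0.01,-0.021,0.24,0.0014],[-0.01,-0.021,0.34,0.0014],[-0.01,-0.021,0.392,0.0014],[-0.01,-0.021,0.392,0.0014],[-0.01,-0.021,0.392,0.0014]]'
python3 - <<'E'
from h import *
C={n:vision.camera(n) for n in("side","top")}
a=C["top"]["frame"][185:250,365:425];b=C["side"]["frame"][110:190,310:390]
cv2.imwrite("pics/g.png",np.hstack([cv2.resize(a,(400,400),interpolation=2),cv2.resize(b,(400,400),interpolation=2)])[:,:,::-1])
E
python3 go.py 0.5513 -0.2692 0.023 1.124
```

```text
time: 4.53
position: [0.5517, -0.2704, 0.023]
tool_rot: [0.221, 0.975, 0.0, -0.001]
ft_force: [-0.1, -0.2, 0.4]
grip_width: 0.0436
grip_force: 0.0
t4.63 pos [ 0.553  -0.2717  0.0247] tooly 1.124 down -1.0 F [-0.32 -0.08 -0.15] w 0.0435 gf 0.0
shift [0.0089 0.0051 0.0058] turn -0.0 mm 3.5 rows 0.1 0.0
```

View pics/g.png

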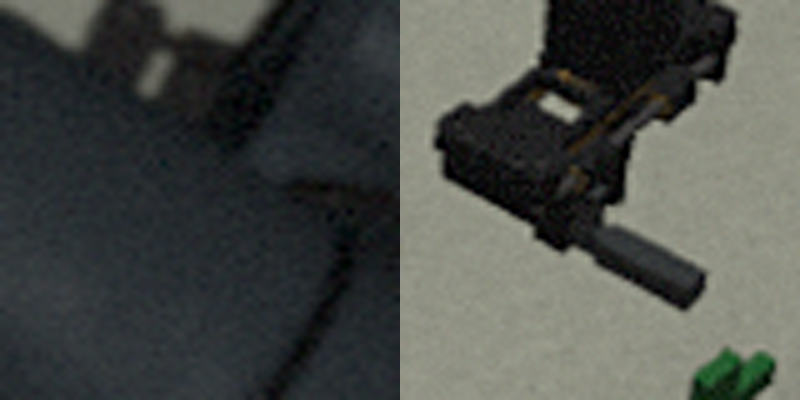

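The gripper is straddling the fin and the hub is sticking out undisturbed, with its end at about (690,285) in the side half. Closing now.

```bash
python3 -m handwheel '[[0,0,0,0],[0,0,0,0],[0,0,0,0],[0,0,0,0],[0,0,0,0],[0,0,0,0]]' 0 40
python3 go.py 0.5513 -0.2692 0.20 1.124;python3 go.py 0.5513 -0.2692 0.20 1.124
```

```text
time: 5.13
position: [0.5521, -0.2714, 0.0232]
tool_rot: [0.222, 0.975, 0.0, 0.0]
ft_force: [2.6, 3.2, -0.3]
grip_width: 0.0115
grip_force: 40.4
t5.13 pos [ 0.5521 -0.2714  0.0232] tooly 1.123 down -1.0 F [ 2.57  3.2  -0.34] w 0.0115 gf 40.4
shift [ 0.0053  0.0058 -0.5893] turn -0.0002 mm 176.8 rows 4.2 0.0
t5.13 pos [ 0.5521 -0.2714  0.0232] tooly 1.123 down -1.0 F [ 2.57  3.2  -0.34] w 0.0115 gf 40.4
shift [ 0.0053  0.0058 -0.5893] turn -0.0002 mm 176.8 rows 4.2 0.0
```

```bash
python3 -m handwheel '[[0,0,-0.05,0],[0,0,-0.15,0],[0,0,-0.28,0],[0,0,-0.4,0],[0,0,-0.5,0],[0,0,-0.5,0],[0,0,-0.5,0]]'
python3 go.py 0.571 0.034 0.173 1.62
```

```text
time: 5.72
position: [0.5528, -0.2722, 0.1748]
tool_rot: [0.222, 0.975, -0.001, 0.002]
ft_force: [-0.3, 0.9, -2.1]
grip_width: 0.0118
grip_force: 39.9
t5.72 pos [ 0.5528 -0.2722  0.1748] tooly 1.123 down -1.0 F [-0.34  0.92 -2.15] w 0.0118 gf 39.9
shift [0.3869 0.9463 0.0035] turn -0.0791 mm 306.7 rows 7.4 4.0
```

```bash
python3 -m handwheel '[[0.39,0.946,0,-0.079],[0.39,0.946,0,-0.079],[0.39,0.946,0,-0.079],[0.39,0.946,0,-0.079],[0.39,0.946,0,-0.079],[0.39,0.946,0,-0.079],[0.39,0.946,0,-0.079],[0.39,0.946,0,-0.079],[0.39,0.946,0,-0.079],[0.39,0.946,0,-0.079],[0.39,0.946,0,-0.079]]'
cat > look.py <<'E'
from fit import *
import sys
np.set_printoptions(precision=4,suppress=True)
C={n:vision.camera(n) for n in("side","top")}
for n in C: np.save("pics/%s_%s.npy"%(n,sys.argv[1]),C[n]["frame"])
a=C["top"]["frame"][185:255,262:332];b=C["side"]["frame"][150:260,280:390]
cv2.imwrite("pics/%s.png"%sys.argv[1],np.hstack([cv2.resize(x,(400,400),interpolation=2) for x in(a,b)])[:,:,::-1])
from go import plan
plan(0.571,0.034,0.173,1.62)
E
python3 look.py h1
```

```text
time: 6.63
position: [0.5684, 0.0343, 0.1714]
tool_rot: [-0.024, 1.0, -0.0, -0.002]
ft_force: [0.4, -0.3, -1.0]
grip_width: 0.0117
grip_force: 39.9
t6.73 pos [0.5689 0.0335 0.1721] tooly 1.618 down -1.0 F [-0.36 -0.15 -2.  ] w 0.012 gf 39.9
shift [-0.0071  0.0012 -0.003 ] turn -0.0004 mm 2.3 rows 0.1 0.0
```

View pics/h1.png

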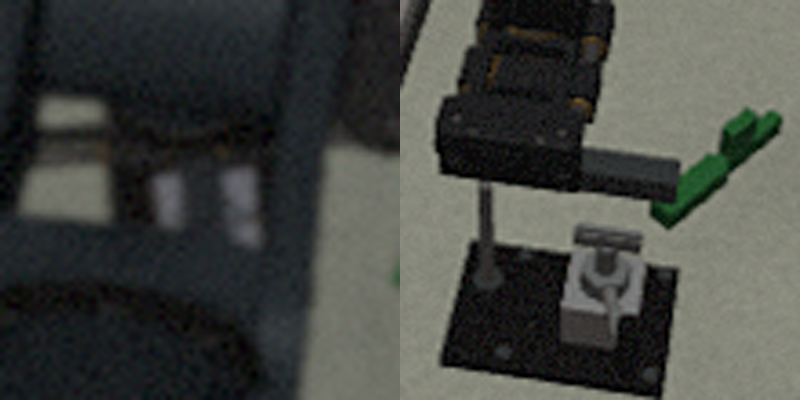

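```bash
python3 - <<'E'
from fit import *
np.set_printoptions(precision=4,suppress=True)
C={n:vision.camera(n) for n in("side","top")}
for n in C: C[n]["frame"]=np.load(f"pics/{n}_h1.npy")
# side
c=dict(C["side"]);f=c["frame"].copy().astype(int);m=f[:,:,1]>f[:,:,0]+12
m=cv2.dilate(m.astype(np.uint8),np.ones((3,3)))>0
f[m]=np.median(f[200:206,358:361].reshape(-1,3),0) if 0 else [150,152,140]
bg=C["side"]["frame"][180:190,345:358].reshape(-1,3).mean(0);f[m]=bg;c["frame"]=f
print("bg",bg)
w=(184,212,336,364)
for z in(.146,.149,.152):
  for yaw in(.04,.055):
    g=lambda p:resid(c,[pl(box(-37,26,-10.25,10.25,0,18),[p[0],p[1],z,yaw])],w)
    p,v=fit(g,[.521,.032],[.004,.004]);print(z,yaw,p,v)
# top profile
F=C["top"]["frame"].mean(2);
for r in(216,219,222,225): print(r,F[r,284:312].round(0))
for y in(-.01025,.01025):
    print([np.round(proj(C["top"],[.521+dx,.032+y,.167]),1) for dx in(-.02,.02)])
E
```

```text
bg [133.4077 134.9615 121.4615]
0.146 0.04 [0.5223 0.0289] 203.58294252836416
0.146 0.055 [0.5218 0.0286] 197.44527443026246
0.149 0.04 [0.5222 0.0315] 203.58294252836416
0.149 0.055 [0.5217 0.0312] 203.57527829950118
0.152 0.04 [0.522  0.0342] 203.75608219411723
0.152 0.055 [0.5214 0.0339] 204.70348235389628
216 [ 16.  15.   8.  22.  45.  78.  88.  93.  88.  70.  48.  40.  36.  36.
  41.  39.  59.  81.  97. 103.  97.  94.  73.  41.  26.  30.  36.  37.]
219 [  7.  18.  19.  23.  43.  72.  91.  97.  98.  77.  52.  43.  36.  37.
  35.  37.  49.  66.  84.  95. 102. 100.  80.  46.  22.  28.  33.  34.]
222 [23.  7. 10. 20. 29. 55. 86. 92. 84. 73. 57. 44. 40. 44. 38. 34. 45. 61.
 74. 73. 77. 74. 61. 43. 33. 31. 38. 37.]
225 [25. 23. 23. 33. 35. 36. 41. 45. 47. 47. 34. 34. 35. 37. 40. 38. 39. 50.
 68. 81. 93. 98. 92. 66. 41. 30. 35. 38.]
[array([228. , 300.8]), array([212.8, 300.6])]
[array([228.1, 293. ]), array([212.9, 292.8])]
```

```bash
python3 -m handwheel '[[0,0,0.05,0],[0,0,0.1,0],[0,0,0.13,0],[0,0,0.14,0],[0,0,0.147,0],[0,0,0.154,0],[0,0,0.16,0],[0,0,0.16,0]]'
python3 go.py 0.5689 0.0335 0.115 1.62
```

```text
time: 7.5
position: [0.5694, 0.0349, 0.1251]
tool_rot: [-0.024, 1.0, -0.0, 0.0]
ft_force: [-1.3, 0.1, -1.5]
grip_width: 0.0119
grip_force: 39.9
t7.50 pos [0.5694 0.0349 0.1251] tooly 1.62 down -1.0 F [-1.25  0.06 -1.51] w 0.0119 gf 39.9
shift [ 0.0021 -0.0046  0.0338] turn -0.0001 mm 10.3 rows 0.2 0.0
```

```bash
python3 -m handwheel '[[0,0,0.005,0],[0,0,0.01,0],[0,0,0.015,0],[0,0,0.02,0],[0,0,0.02,0]]'
python3 -m handwheel '[[0,0,0.003,0],[0,0,0.006,0],[0,0,0.009,0],[0,0,0.009,0]]'
python3 go.py 0.5689 0.0335 0.115 1.62
```

```text
time: 7.92
position: [0.5694, 0.035, 0.1188]
tool_rot: [-0.024, 1.0, 0.0, 0.0]
ft_force: [0.3, -0.2, -2.0]
grip_width: 0.0116
grip_force: 39.9
time: 8.25
position: [0.5694, 0.035, 0.1162]
tool_rot: [-0.024, 1.0, -0.0, 0.0]
ft_force: [0.2, 0.5, -2.4]
grip_width: 0.0116
grip_force: 39.9
t8.25 pos [0.5694 0.035  0.1162] tooly 1.62 down -1.0 F [ 0.16  0.5  -2.42] w 0.0116 gf 39.9
shift [ 0.002  -0.0048  0.0039] turn -0.0001 mm 1.9 rows 0.0 0.0
```

```bash
python3 -m handwheel '[[0,0,0.003,0],[0,0,0.006,0],[0,0,0.006,0]]'
python3 -m handwheel '[[0,0,0.003,0],[0,0,0.003,0]]'
```

```text
time: 8.5
position: [0.5695, 0.0349, 0.115]
tool_rot: [-0.024, 1.0, -0.0, 0.0]
ft_force: [1.5, 0.2, 2.6]
grip_width: 0.0115
grip_force: 39.9
time: 8.67
position: [0.5696, 0.0349, 0.1148]
tool_rot: [-0.024, 1.0, -0.0, 0.0]
ft_force: [-0.5, 1.0, 7.5]
grip_width: 0.0119
grip_force: 39.9
```

It seated at the expected height (TCP 0.115), so I'll release and rise straight up.

```bash
python3 -m handwheel '[[0,0,-0.002,0],[0,0,-0.002,0],[0,0,-0.002,0],[0,0,-0.002,0],[0,0,-0.002,0]]' 35
python3 -m handwheel '[[0,0,-0.05,0],[0,0,-0.15,0],[0,0,-0.28,0],[0,0,-0.4,0],[0,0,-0.5,0],[0,0,-0.5,0]]'
python3 -m handwheel '[[-0.2,0.9,-0.1,0],[-0.2,0.9,-0.1,0],[-0.2,0.9,-0.1,0],[-0.2,0.9,-0.1,0],[-0.2,0.9,-0.1,0],[-0.2,0.9,-0.1,0],[-0.2,0.9,-0.1,0],[-0.2,0.9,-0.1,0]]' 0
python3 look.py h2
```

```text
time: 9.08
position: [0.569, 0.035, 0.1138]
tool_rot: [-0.024, 1.0, 0.0, -0.0]
ft_force: [-0.3, 0.5, 1.5]
grip_width: 0.0288
grip_force: 0.0
time: 9.58
position: [0.5732, 0.0346, 0.2709]
tool_rot: [-0.025, 1.0, -0.001, 0.007]
ft_force: [1.3, -0.2, 0.1]
grip_width: 0.0306
grip_force: 0.0
time: 10.25
position: [0.6161, 0.3138, 0.2936]
tool_rot: [-0.027, 1.0, 0.002, 0.001]
ft_force: [1.2, -0.3, 0.3]
grip_width: 0.0006
grip_force: 0.0
t10.35 pos [0.6154 0.3086 0.2928] tooly 1.622 down -1.0 F [ 0.03 -0.65 -0.89] w 0.0005 gf 0.0
shift [ 0.1939 -0.906   0.4008] turn 0.0003 mm 302.9 rows 7.3 0.0
```

View pics/h2.png

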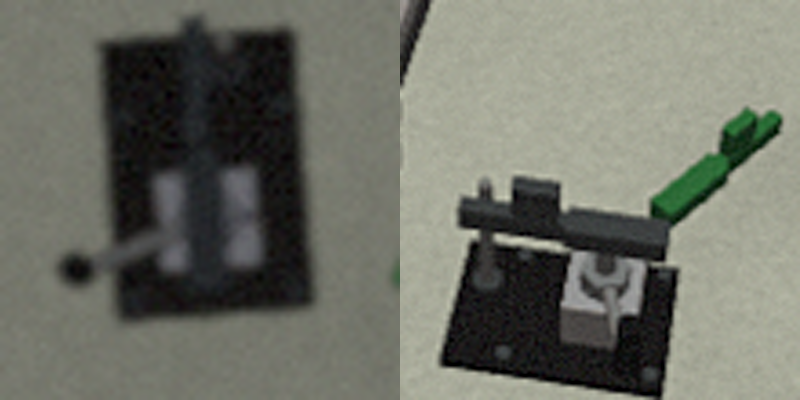

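The key is seated level on the wing with its arm on the +y side of the pin, at about (487,215) in the side half. The knob is at (77,267) in the top half. Next I'll move behind the knob.

```bash
python3 go.py 0.4636 0.0837 0.20 1.95
```

```text
t10.35 pos [0.6154 0.3086 0.2928] tooly 1.622 down -1.0 F [ 0.03 -0.65 -0.89] w 0.0005 gf 0.0
shift [ 0.5431 -0.7223  0.3111] turn -0.0522 mm 286.7 rows 6.9 2.6
```

```bash
python3 -m handwheel '[[0.543,-0.722,0.3,-0.052],[0.543,-0.722,0.3,-0.052],[0.543,-0.722,0.3,-0.052],[0.543,-0.722,0.3,-0.052],[0.543,-0.722,0.3,-0.052],[0.543,-0.722,0.3,-0.052],[0.543,-0.722,0.3,-0.052],[0.543,-0.722,0.3,-0.052],[0.543,-0.722,0.3,-0.052],[0.543,-0.722,0.3,-0.052]]'
python3 go.py 0.4636 0.0837 0.088 1.95
```

```text
time: 11.18
position: [0.4645, 0.0824, 0.2045]
tool_rot: [-0.186, 0.983, -0.0, 0.001]
ft_force: [0.7, -0.9, 1.3]
grip_width: 0.0001
grip_force: 0.0
t11.18 pos [0.4645 0.0824 0.2045] tooly 1.944 down -1.0 F [ 0.65 -0.93  1.33] w 0.0001 gf 0.0
shift [0.0019 0.0054 0.3884] turn -0.001 mm 116.5 rows 2.8 0.0
```

```bash
python3 -m handwheel '[[0,0.004,0.12,-0.001],[0,0.004,0.24,-0.001],[0,0.004,0.34,-0.001],[0,0.004,0.385,-0.001],[0,0.004,0.385,-0.001],[0,0.004,0.385,-0.001]]'
python3 look.py h3
cat > st.py <<'E'
import numpy as np
from h import *
from scipy.spatial.transform import Rotation as R
Fs=[];P=[]
for i in range(3):
    vision.camera("top");o=robot.get_obs();r=R.from_quat(o["tool_rot"]).as_matrix();Fs.append(r.T@o["ft_force"]);P.append(o["position"])
p=np.mean(P,0);v=p[:2]-[.5218,.0317];b=np.arctan2(v[1],v[0]);a=np.arctan2(r[1,1],r[0,1])
t=v@r[:2,0];rho=v@r[:2,1]
print("t%.2f"%o["time"],"pos",p.round(4),"toolF",np.mean(Fs,0).round(2),"tooly deg",np.degrees(a).round(2),"tang mm",round(t*1e3,1),"rho",round(rho*1e3,1))
E
python3 st.py
```

```text
time: 11.68
position: [0.4644, 0.085, 0.0884]
tool_rot: [-0.19, 0.982, 0.0, 0.0]
ft_force: [-0.3, 1.0, 0.6]
grip_width: 0.0002
grip_force: 0.0
t11.78 pos [0.4651 0.0848 0.0897] tooly 1.954 down -1.0 F [-0.31  0.13 -0.05] w 0.0003 gf 0.0
shift [-0.2649 -0.2892 -0.2765] turn 0.0531 mm 144.0 rows 3.5 2.7
t11.93 pos [0.4649 0.0846 0.09  ] toolF [-0.17 -0.33  0.29] tooly deg 111.9 tang mm 33.1 rho 70.3
```

View pics/h3.png

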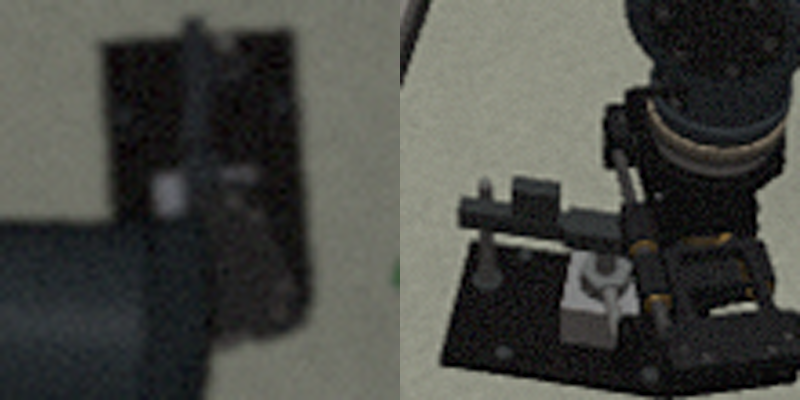

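```bash
python3 -m handwheel '[[-0.02,0,0,0],[-0.035,0,0,0],[-0.043,0,0,0],[-0.043,0,0,0]]'
python3 st.py
cat > sw.py <<'E'
import numpy as np,sys
t,rho=float(sys.argv[1]),float(sys.argv[2])
for D in map(float,sys.argv[3:]):
    d=np.radians(D);print(D,[round((t*np.cos(d)-rho*np.sin(d)-t)/300,4),round((rho*np.cos(d)+t*np.sin(d)-rho)/300,4),0,round(D/360,4)])
E
python3 sw.py 20 70 3 6 9 12 15 18 21 24 27 30
```

```text
time: 12.27
position: [0.4768, 0.0894, 0.089]
tool_rot: [-0.19, 0.982, -0.0, 0.001]
ft_force: [-0.2, 0.3, 0.4]
grip_width: 0.0004
grip_force: 0.0
t12.42 pos [0.4756 0.0893 0.0887] toolF [-0.29 -0.32 -0.25] tooly deg 111.88 tang mm 21.4 rho 70.6
3.0 [np.float64(-0.0123), np.float64(0.0032), 0, 0.0083]
6.0 [np.float64(-0.0248), np.float64(0.0057), 0, 0.0167]
9.0 [np.float64(-0.0373), np.float64(0.0076), 0, 0.025]
12.0 [np.float64(-0.05), np.float64(0.0088), 0, 0.0333]
15.0 [np.float64(-0.0627), np.float64(0.0093), 0, 0.0417]
18.0 [np.float64(-0.0754), np.float64(0.0092), 0, 0.05]
21.0 [np.float64(-0.088), np.float64(0.0084), 0, 0.0583]
24.0 [np.float64(-0.1007), np.float64(0.0069), 0, 0.0667]
27.0 [np.float64(-0.1132), np.float64(0.0048), 0, 0.075]
30.0 [np.float64(-0.1256), np.float64(0.0021), 0, 0.0833]
```

```bash
python3 -m handwheel '[[-0.0123,0.0032,0,0.0083],[-0.0248,0.0057,0,0.0167],[-0.0373,0.0076,0,0.025],[-0.05,0.0088,0,0.0333],[-0.0627,0.0093,0,0.0417],[-0.0754,0.0092,0,0.05],[-0.088,0.0084,0,0.0583],[-0.1007,0.0069,0,0.0667],[-0.1132,0.0048,0,0.075],[-0.1256,0.0021,0,0.0833],[-0.1256,0.0021,0,0.0833]]'
python3 st.py;python3 sw.py 20 70 2 4 6 8 10 12 14 
```

```text
time: 13.33
position: [0.5099, 0.104, 0.0884]
tool_rot: [0.071, 0.997, 0.0, -0.0]
ft_force: [-0.3, 0.7, 0.6]
grip_width: 0.0008
grip_force: 0.3
t13.48 pos [0.5098 0.1038 0.0885] toolF [0.53 0.13 0.3 ] tooly deg 81.95 tang mm 22.0 rho 69.7
2.0 [np.float64(-0.0082), np.float64(0.0022), 0, 0.0056]
4.0 [np.float64(-0.0164), np.float64(0.0041), 0, 0.0111]
6.0 [np.float64(-0.0248), np.float64(0.0057), 0, 0.0167]
8.0 [np.float64(-0.0331), np.float64(0.007), 0, 0.0222]
10.0 [np.float64(-0.0415), np.float64(0.008), 0, 0.0278]
12.0 [np.float64(-0.05), np.float64(0.0088), 0, 0.0333]
14.0 [np.float64(-0.0584), np.float64(0.0092), 0, 0.0389]
```

```bash
python3 -m handwheel '[[-0.0082,0.0022,0,0.0056],[-0.0164,0.0041,0,0.0111],[-0.0248,0.0057,0,0.0167],[-0.0331,0.007,0,0.0222],[-0.0415,0.008,0,0.0278],[-0.05,0.0088,0,0.0333],[-0.0584,0.0092,0,0.0389],[-0.0584,0.0092,0,0.0389]]'
python3 st.py;python3 sw.py 20 70 1 2 3 4 5 6
```

```text
time: 14.15
position: [0.5279, 0.1042, 0.0886]
tool_rot: [0.192, 0.981, 0.0, -0.0]
ft_force: [0.4, 1.2, -0.4]
grip_width: 0.0002
grip_force: 0.5
t14.30 pos [0.5277 0.1041 0.0886] toolF [0.14 0.62 0.05] tooly deg 67.95 tang mm 21.7 rho 69.3
1.0 [np.float64(-0.0041), np.float64(0.0011), 0, 0.0028]
2.0 [np.float64(-0.0082), np.float64(0.0022), 0, 0.0056]
3.0 [np.float64(-0.0123), np.float64(0.0032), 0, 0.0083]
4.0 [np.float64(-0.0164), np.float64(0.0041), 0, 0.0111]
5.0 [np.float64(-0.0206), np.float64(0.0049), 0, 0.0139]
6.0 [np.float64(-0.0248), np.float64(0.0057), 0, 0.0167]
```

```bash
python3 -m handwheel '[[-0.0082,0.0022,0,0.0056],[-0.0164,0.0041,0,0.0111],[-0.0206,0.0049,0,0.0139]]'
python3 st.py
python3 -m handwheel '[[-0.0082,0.0022,0,0.0056],[-0.0164,0.0041,0,0.0111]]'
python3 st.py
python3 look.py h4
```

```text
time: 14.55
position: [0.534, 0.1032, 0.0886]
tool_rot: [0.235, 0.972, 0.0, -0.0]
ft_force: [0.3, 0.8, 0.1]
grip_width: 0.0006
grip_force: 0.8
t14.70 pos [0.5342 0.1031 0.0887] toolF [0.31 0.73 0.36] tooly deg 62.93 tang mm 21.5 rho 69.3
time: 14.87
position: [0.5388, 0.1022, 0.0887]
tool_rot: [0.269, 0.963, 0.0, -0.0]
ft_force: [0.0, 1.9, 1.0]
grip_width: 0.0001
grip_force: 0.9
t15.02 pos [0.5394 0.102  0.0887] toolF [0.43 1.11 0.49] tooly deg 58.96 tang mm 21.2 rho 69.3
t15.12 pos [0.539  0.1019 0.0887] tooly 1.029 down -1.0 F [ 0.89  0.54 -0.03] w 0.0007 gf 0.3
shift [-0.2081 -0.1389 -0.2811] turn -0.0941 mm 112.9 rows 2.7 4.7
```

View pics/h4.png

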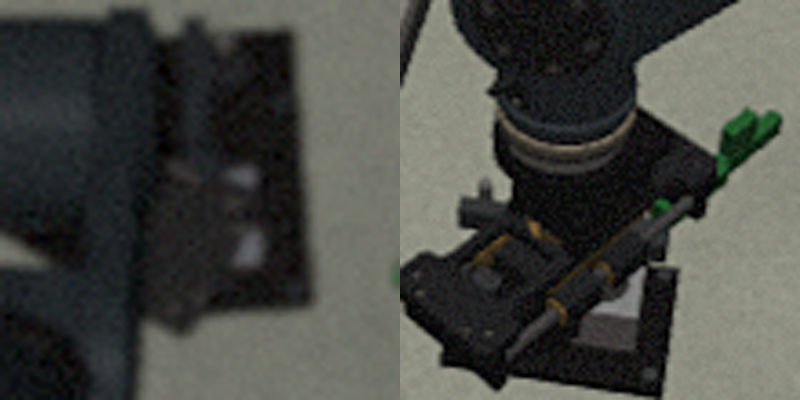

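The gripper hides the knob here, so I'll keep going by force in small steps.

```bash
for i in 1; do python3 -m handwheel '[[-0.0062,0.0016,0,0.0042],[-0.0123,0.0032,0,0.0083]]'
python3 st.py; done
python3 -m handwheel '[[-0.0062,0.0016,0,0.0042],[-0.0123,0.0032,0,0.0083]]'
python3 st.py
python3 -m handwheel '[[-0.0062,0.0016,0,0.0042],[-0.0123,0.0032,0,0.0083]]'
python3 st.py
```

```text
time: 15.28
position: [0.5424, 0.101, 0.0887]
tool_rot: [0.294, 0.956, -0.0, -0.0]
ft_force: [-0.4, 1.2, -0.1]
grip_width: 0.0008
grip_force: 0.7
t15.43 pos [0.5429 0.1008 0.0887] toolF [ 0.76  1.01 -0.08] tooly deg 55.94 tang mm 21.2 rho 69.0
time: 15.6
position: [0.5462, 0.0997, 0.0886]
tool_rot: [0.319, 0.948, 0.0, -0.0]
ft_force: [-0.4, 1.2, 0.2]
grip_width: 0.0004
grip_force: 0.7
t15.75 pos [0.5463 0.0996 0.0886] toolF [ 1.4   1.4  -0.04] tooly deg 52.93 tang mm 21.4 rho 69.0
time: 15.92
position: [0.5491, 0.0986, 0.0886]
tool_rot: [0.343, 0.939, 0.0, -0.001]
ft_force: [-1.1, 2.2, 1.3]
grip_width: 0.0009
grip_force: 1.7
t16.07 pos [0.5497 0.0983 0.0886] toolF [ 2.57  1.15 -0.6 ] tooly deg 49.95 tang mm 21.5 rho 68.9
```

```bash
python3 -m handwheel '[[-0.0041,0.0011,0,0.0028],[-0.0082,0.0022,0,0.0056]]'
python3 st.py
python3 -m handwheel '[[-0.0041,0.0011,0,0.0028],[-0.0082,0.0022,0,0.0056]]'
python3 st.py
```

```text
time: 16.23
position: [0.5519, 0.0973, 0.0886]
tool_rot: [0.36, 0.933, 0.0, -0.0]
ft_force: [-1.5, 3.0, 0.5]
grip_width: 0.0006
grip_force: 1.8
t16.38 pos [0.5522 0.0971 0.0886] toolF [ 2.6   1.22 -0.97] tooly deg 47.9 tang mm 21.2 rho 68.9
time: 16.55
position: [0.5543, 0.096, 0.0886]
tool_rot: [0.376, 0.927, 0.0, -0.0]
ft_force: [-1.5, 4.1, 1.4]
grip_width: 0.0006
grip_force: 2.2
t16.70 pos [0.5544 0.096  0.0886] toolF [ 3.99  1.49 -1.32] tooly deg 45.87 tang mm 21.4 rho 68.8
```

```bash
python3 -m handwheel '[[-0.0041,0.0011,0,0.0028],[-0.0082,0.0022,0,0.0056]]'
python3 st.py
python3 -m handwheel '[[-0.0041,0.0011,0,0.0028],[-0.0082,0.0022,0,0.0056]]'
python3 st.py
```

```text
time: 16.87
position: [0.5559, 0.0953, 0.0886]
tool_rot: [0.393, 0.92, 0.0, -0.001]
ft_force: [-2.0, 5.8, 2.2]
grip_width: 0.0005
grip_force: 3.3
t17.02 pos [0.556  0.0952 0.0886] toolF [ 5.52  2.09 -1.79] tooly deg 43.82 tang mm 22.1 rho 68.7
time: 17.18
position: [0.5579, 0.0942, 0.0886]
tool_rot: [0.409, 0.913, 0.0, -0.001]
ft_force: [-2.9, 6.3, 1.4]
grip_width: 0.0009
grip_force: 3.5
t17.33 pos [0.5581 0.0941 0.0886] toolF [ 5.72  2.25 -2.45] tooly deg 41.8 tang mm 22.3 rho 68.6
```

```bash
python3 -m handwheel '[[-0.0041,0.0011,0,0.0028],[-0.0082,0.0022,0,0.0056],[-0.0123,0.0032,0,0.0083]]'
python3 st.py
python3 -m handwheel '[[-0.0041,0.0011,0,0.0028],[-0.0082,0.0022,0,0.0056],[-0.0123,0.0032,0,0.0083]]'
python3 st.py
python3 -m handwheel '[[-0.0041,0.0011,0,0.0028],[-0.0082,0.0022,0,0.0056]]'
python3 st.py
```

```text
time: 17.58
position: [0.5611, 0.0922, 0.0886]
tool_rot: [0.432, 0.902, 0.0, -0.001]
ft_force: [-2.7, 6.1, 2.8]
grip_width: 0.0005
grip_force: 3.8
t17.73 pos [0.5612 0.0921 0.0886] toolF [ 6.83  1.81 -2.41] tooly deg 38.8 tang mm 22.4 rho 68.6
time: 17.98
position: [0.5641, 0.0902, 0.0886]
tool_rot: [0.456, 0.89, 0.0, -0.001]
ft_force: [-2.3, 8.1, 1.7]
grip_width: 0.0003
grip_force: 4.0
t18.13 pos [0.5642 0.0901 0.0886] toolF [ 7.23  1.59 -1.88] tooly deg 35.81 tang mm 22.5 rho 68.6
time: 18.3
position: [0.566, 0.0887, 0.0886]
tool_rot: [0.471, 0.882, 0.0, -0.001]
ft_force: [-3.5, 7.6, 3.5]
grip_width: -0.0001
grip_force: 4.2
t18.45 pos [0.5662 0.0886 0.0886] toolF [ 7.42  1.65 -2.5 ] tooly deg 33.79 tang mm 22.6 rho 68.5
```

```bash
python3 -m handwheel '[[-0.0041,0.0011,0,0.0028],[-0.0082,0.0022,0,0.0056],[-0.0123,0.0032,0,0.0083],[-0.0164,0.0041,0,0.0111]]'
python3 st.py
```

```text
time: 18.78
position: [0.5699, 0.0856, 0.0886]
tool_rot: [0.502, 0.865, 0.001, -0.001]
ft_force: [-2.5, 8.5, 3.1]
grip_width: 0.0005
grip_force: 4.6
t18.93 pos [0.57   0.0854 0.0886] toolF [ 8.36  1.88 -2.81] tooly deg 29.78 tang mm 22.7 rho 68.5
```

About 8.4 N at roughly 14–15° past snug. Next I'll back off, rise and check.

```bash
python3 -m handwheel '[[0.01,0,0,0],[0.03,0,0,0],[0.06,0,0,0],[0.08,0,-0.03,0],[0.08,0,-0.13,0],[0.08,0,-0.25,0],[0.08,0,-0.38,0],[0.08,0,-0.5,0],[0.08,0,-0.5,0]]'
python3 -m handwheel '[[0.6,0.8,-0.5,0],[0.6,0.8,-0.5,0],[0.6,0.8,-0.5,0],[0.6,0.8,-0.5,0],[0.6,0.8,-0.5,0],[0.6,0.8,-0.5,0],[0.6,0.8,-0.5,0],[0.6,0.8,-0.5,0],[0.6,0.8,-0.5,0],[0.6,0.8,-0.5,0],[0.6,0.8,-0.5,0],[0.6,0.8,-0.5,0]]'
python3 look.py h5
python3 - <<'E'
from fit import *
np.set_printoptions(precision=4,suppress=True)
C={n:vision.camera(n) for n in("side","top")}
for n in C:print([ (l,[(np.round(r["point"],1).tolist(),round(r["conf"],2)) for r in vision.look_for(n,l)][:2]) for l in("tab","knob_top")])
U=[.522,.0317,0,.05]
def uk(a,k):
    B=unitboxes(U,26.8,.2,k);return B+[pl(b,[.522,.0317,.092,.05+a]) for b in(box(-37,28,-10.25,10.25,0,18),box(28,97,-6,6,0,18),box(33,63,-6,6,18,45))]
for n,w in(("side",(190,275,280,368)),("top",(180,252,262,326))):
    print(n,fit(lambda p:resid(C[n],uk(p[0],p[1]),w),[-.1,.5],[.1,.15]))
E
```

```text
time: 19.68
position: [0.5637, 0.1049, 0.2472]
tool_rot: [0.501, 0.866, 0.004, 0.008]
ft_force: [0.3, -0.7, -0.5]
grip_width: 0.0004
grip_force: 0.0
time: 20.68
position: [0.6766, 0.3789, 0.3874]
tool_rot: [0.502, 0.865, -0.002, -0.001]
ft_force: [-0.6, -0.4, 0.2]
grip_width: 0.0002
grip_force: 0.0
t20.78 pos [0.6768 0.3787 0.3879] tooly 0.52 down -1.0 F [-0.22 -0.09 -0.08] w 0.0005 gf 0.0
shift [-0.8221 -0.8749  0.7185] turn -0.1751 mm 419.7 rows 10.1 8.8
[('tab', [([227.1, 317.1], 0.87)]), ('knob_top', [([229.7, 321.8], 0.64)])]
[('tab', [([210.0, 285.8], 0.55), ([140.0, 253.9], 0.25)]), ('knob_top', [([206.3, 286.8], 0.61)])]
side (array([-0.0452,  0.598 ]), np.float64(387.6917130654904))
top (array([-0.0587,  0.5664]), np.float64(39.90478474908646))
```

View pics/h5.png

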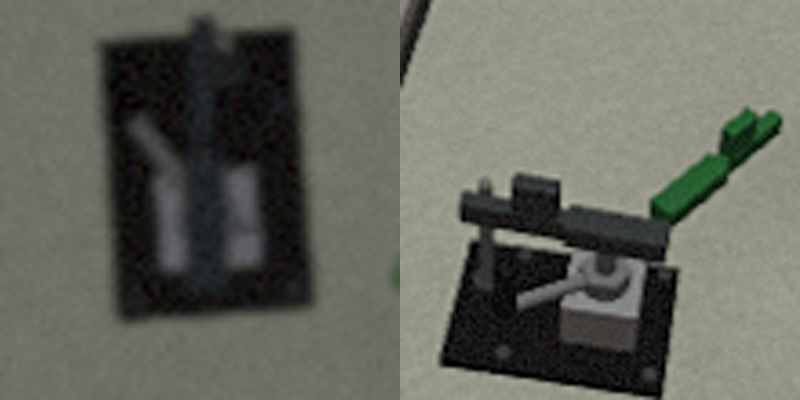

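The key is still seated with its arm against the pin and the screw has turned about 0.05 rad at most. The lever has swung to about 33° (side half, end at about (520,300)), and the labware hasn't moved.

```bash
python3 -c "
from rig import job
print(job.hand_in())"
```

```text
the job is handed in; nothing more can be done
None
```

The job is handed in, with no verdict returned: the key is seated on the wing, its arm against the pin, and the jam nut is tightened about 15° past snug (estimated from force and tool position, 8.4 N at the knob), with the screw turned about 0.05 rad by camera and nothing around it seen to move.

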